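Find the hidden release notch of the glass-rod case

TASK

The lid of the blue glass-rod case is let go by a steel key sunk in a notch hidden somewhere along the dark steel bar on the case's near edge. Set a fingertip on the bar's bare top at its left end (as the robot sees it) and sweep it along the bar to the right until you find the notch, then press the key inside it fully down so that the lid springs up a crack, and take your hand away. Do not press on or pry at the lid itself, pick nothing up, and leave the things standing around where they are.

Things in the scene. Friction and masses are not known exactly. Their poses are not given: they have to be found in the camera images.
- rod_case: fixed blue steel case, 460 mm long (its y), from 30 mm before to 195 mm behind its origin (its x, pointing away from the robot at yaw 0), 70 mm tall. Origin on the table under the middle of the edge bar. The bar, dark steel, runs along y at x = 0: 22 mm thick (x -11 to 11), flat top 96 mm above the table, 26 mm proud of the case. Beyond y = +-100 mm it runs into grey end caps, 44 mm deep, tops at 104 mm
- edge_left (a point): left end of the bare, 200 mm long part of the bar, on the middle of its top: y = +100 mm, z = 96 mm in the case's frame. One notch, 34 mm long in y, cuts right across the bar; its middle lies anywhere from y = -65 to 28 mm in the case's frame, different each time, and is not reported: it must be seen or felt
- edge_right (a point): right end of the bare part of the bar, on the middle of its top: y = -100 mm, z = 96 mm in the case's frame
- key (a joint): travel of the bright steel key in the notch (m): 0 up, 0.009 fully down. The key, 20 mm thick, fills the whole length of the notch; its top lies 6 mm below the bar's top when up (90 mm above the table), 15 mm below it when fully down (81 mm). It yields to about 5 to 8 N, has no return spring and stays where pushed; it raises the lid by 15 rad per metre of travel
- lid: blue lid of the case with a grey panel, 150 x 456 x 6 mm, lying level at 70 to 76 mm above the table, its near edge 45 mm behind the middle of the bar; hinged at its far edge, where its origin lies. With the key fully down its near edge stands about 20 mm higher (tilt 0.135 rad)
- bead_jar: small amber glass jar with steel cap, 34 mm across, 45 mm tall, standing on the right end cap of the case; origin at the centre of its underside
- brass_weight: small brass weight, 32 mm across, 42 mm tall, standing on the left end cap of the case; origin at the centre of its underside
- pick: hand pick like a screwdriver, 160 mm long, lying on the table in front of the case; origin at its underside
- mug: blue mug, 76 mm across, 85 mm tall; origin at the centre of its underside
- release_bottle: white plastic bottle, 56 mm across, 130 mm tall; origin at the centre of its underside
- wood_stand: turned wooden stand, 60 mm across, 85 mm tall; origin at the centre of its underside
- bead_tray: grey divided tray 100 x 130 x 30 mm; origin at the centre of its underside

How it is judged:
On the way, in this order (a step that is already met when the one before it is completed fails the run):
1. the fingers touch the bar near its left end, the key still up (contact force between the fingers and rod_case above 0.5 N and y of the grasp point in the frame of rod_case above 0.068 m and value of joint key below 0.003 m), for 0.05 s.
2. the fingers touch the bar further right, the key still up (contact force between the fingers and rod_case above 0.3 N and y of the grasp point in the frame of rod_case below 0.062 m and value of joint key below 0.003 m), for 0.05 s.
3. the fingers press the key down (contact force between the fingers and anything else above 1 N and value of joint key above 0.0075 m), for 0.05 s.
At the end, for the whole second after the job is handed in: The key is down by more than 7.5 of its 9 mm, the lid stands open a crack (tilt 0.10 to 0.17 rad), the other things are within 20 mm of where they were (value of joint key above 0.0075 m and angle between lid's own z axis and vertical between 0.1 and 0.17 rad and distance of each of bead_jar, brass_weight, pick, mug, release_bottle, wood_stand, bead_tray from where it was at the start of the episode below 0.02 m); the robot touches nothing.
It fails at once if the lid is pressed or pried by the hand or arm (over 3 N) (contact force between any of the fingers, the arm and lid above 3 N).
It fails at once if a bystander is shifted or lifted by more than 20 mm (distance of any of bead_jar, brass_weight, pick, mug, release_bottle, wood_stand, bead_tray from where it was at the start of the episode above 0.02 m).
It also fails if it takes over 58 s, if anything falls off the work surface, if the arm or the gripper's body presses on something with over 40 N, if the wrist force passes 120 N, or if a joint passes its speed limit or range.

ROBOT

A 7-joint arm with a two-finger parallel gripper is mounted at the origin on the work surface. World frame = base frame: x ahead of the robot, y to its left, z up, the work surface at z = 0. Lengths are in m, angles in rad, forces in N, time in s.
With the tool pointing down it reaches from about 0.4 to 0.85 m from the base axis. Payload 4.5 kg.
Tool frame: the origin (TCP) lies between the finger pads; the fingertips stand 19 mm ahead of it and the grasp point (between the pads) is the TCP (r.nose_length is the distance from the TCP to the fingertips, in m); z points along the fingers, x is the direction in which the jaws open and shut, and the axes are right-handed (so a half turn about z gives the same grasp; the last joint's range is limited). The gripper opens to 88 mm and grips with 3 to 60 N. Pads are 18 mm wide; open, the fingers measure 123 mm over their backs; the gripper's body (75 mm by 187 mm) begins 45 mm behind the grasp point.
Start: joints at [-1.108, 0.689, -0.195, 1.565, 0.157, 0.902, -0.215], TCP at [0.26, 0.568, 0.258] pointing down, gripper open.
Joint ranges: [-3.01, 3.01], [-0.46, 2.08], [-1.47, 1.51], [0.13, 2.56], [-1, 4.14], [0.04, 2.09], [-2.66, 2.66]. Speed limits (rad/s): [2.57, 2.57, 3.14, 3.14, 3.14, 3.14, 3.14].

INTERFACE

Orientations are given as a unit quaternion [x, y, z, w].
In Python, from plant import get_state, vision, r gives the robot as it stands.
- The arm moves only by the tool play_rows, never from a script. Its argument "deltas" is a list that holds one entry, the list of rows, each a list of 7 numbers: the gripper command: -1 is fully open, 1 is shut, values between are in proportion, then the shift along the tool's x, y, z normalised to -1 to 1, where 1 is 300 mm, then the turn, a rotation vector about the tool's x, y, z normalised to -1 to 1, where 1 is pi rad. A call has 1 to 5 rows; each row is the pose to reach, as a shift and turn from the pose measured when the call began, along the tool's axes at that moment, turning the shorter way round; what a row does not reach only later rows make up. A row lasts 1/8 s, in which the tool goes at most 62.5 mm and 10.7 degrees, less where a joint would pass 70% of its speed; a pose out of reach is approached as far as the arm can. A call with a number of a shift or a turn outside -1 to 1 is refused whole. A call with a gripper value outside its range is refused whole. The fingers move at their own pace and stop on an object; "force" is the grip in N (left out, the last holds). Time passes only in rows, so rows that repeat a pose let the fingers close. It gives the time, the measured TCP pose, the force and the opening at its end, in the units of the state.
- get_state(): the state, without advancing time (a new reading comes with each control period).
- vision.snapshot(name): name is "scene" or "top" or "wrist"; returns the picture (420x560x3 uint8, red, green, blue); there is no depth.
- vision.camera_model(name): a dict with "vfov" (degrees; the focal length in pixels is half the picture's height over the tangent of half this angle, whatever the lens; pixels are square), "cx", "cy" (the principal point, pixels), "world_to_cam" (4x4, takes a point from world to camera coordinates). Camera axes: x right, y up, looking along -z (the intrinsics and any distortion apply to the point x, -y, -z); pixel columns grow to the right and rows downward; lengths in m; the calibration is good to about 2 mm. The wrist camera is an equidistant fisheye: a pixel r from the principal point sees the ray r / f radians off the axis. A picture is of the moment at which its call begins: read the wrist's pose just before it. camera_model takes no time and is no camera call; for the wrist camera it gives the pose at the moment of the call.
- r.finish_job(): hands the job in, once; it reports no verdict.
The state is a dict: "clock": time; "q": joint angles; "qd": joint speeds; "joint_torque": joint torques, N m; "tool_pos": TCP position; "eef_rot": TCP orientation; "contact_force": force on the tool from outside, world axes, zero at the start; "moment": the same for the moment, N m; "opening": opening from 0.0 (shut) to 1.0 (fully open).
Only numpy, scipy, OpenCV 4.12 (cv2) and the standard library are available. Lean on these libraries where they do the work, as an engineer would, in place of code of your own. Each camera call takes 0.05 s, during which the arm holds its last target.

## Working session

There is one attempt and no reset: what is moved stays moved. The work goes in short steps, Python scripts to look and compute and a tool call to move; the robot and the scene stay as the last step left them, time stands still between calls to the robot, and variables do not carry over. Pictures are saved under pics/ and viewed, and the job is handed in when it is done.

Besides the shell and the picture viewer there is one more tool, called after "Emit:" by a JSON object that holds its "method" and its "body". play_rows: Moves the arm, as the interface text tells. Scaled input: -1 to 1 covers 300 mm each way for a shift and pi rad each way for a turn. Its arguments: {"type":"object","properties":{"deltas":{"type":"array"},"force":{"type":"number"}},"required":["deltas"]}

```bash
ls; mkdir -p pics; python3 - <<'E'
from plant import get_state, vision, r
import cv2
for n in ["scene","top"]:
    cv2.imwrite(f"pics/{n}0.png",vision.snapshot(n)[:,:,::-1])
    print(n,vision.camera_model(n))
print(get_state(),r.nose_length)
E
```

```text
pics
scene {'vfov': 53.73324045631056, 'cx': 279.0403405998547, 'cy': 209.3086529421664, 'world_to_cam': array([[ 0.38769378,  0.9217292 , -0.01043152, -0.17809814],
       [-0.67225946,  0.29046944,  0.68095134,  0.29134314],
       [ 0.63068277, -0.25698791,  0.73225437, -1.56160058],
       [ 0.        ,  0.        ,  0.        ,  1.        ]])}
top {'vfov': 51.78278401531465, 'cx': 274.3284235798802, 'cy': 209.7050573803417, 'world_to_cam': array([[-0.02500363, -0.99957641, -0.01489372,  0.01743949],
       [ 0.99507461, -0.02631505,  0.09557214, -0.56575481],
       [-0.09592358, -0.01243071,  0.99531108, -1.4373291 ],
       [ 0.        ,  0.        ,  0.        ,  1.        ]])}
{'clock': 0.1, 'q': array([-1.10818125,  0.68989362, -0.1945215 ,  1.56622324,  0.15729626,
        0.90250647, -0.21509752]), 'qd': array([-0.00053517, -0.00153145, -0.00024369, -0.00130613, -0.0014548 ,
       -0.00089394,  0.0009986 ]), 'joint_torque': array([-3.08840936e-03, -5.28499031e+01, -1.27173409e+00, -1.53838599e+01,
       -5.26537537e-02,  1.97850546e-03,  6.51224696e-05]), 'tool_pos': array([0.2596863 , 0.56791208, 0.25699877]), 'eef_rot': array([ 8.41345301e-01,  5.40497375e-01, -6.56665772e-04,  4.91361485e-04]), 'contact_force': array([ 0.02556956, -0.77429431, -0.26607141]), 'moment': array([ 0.0316183 , -0.03564403, -0.05209654]), 'opening': 1.0018368310364083} 0.019
```

View pics/top0.png

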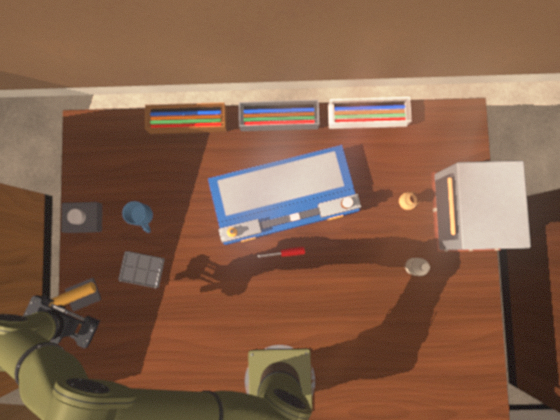

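View pics/scene0.png

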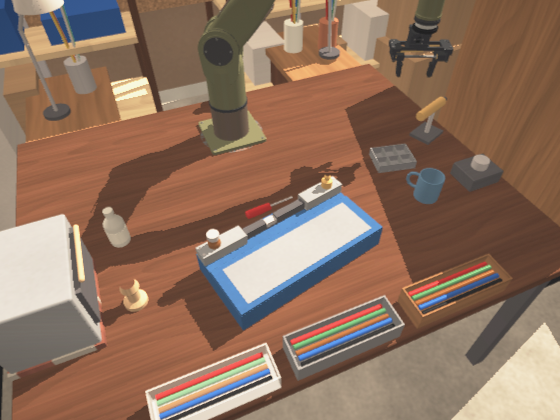

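The top view shows the case around (290,190), with the dark bar from about (258,225) to (320,212) and a bright key near (295,216). I'll zoom in for a closer look.

```bash
python3 - <<'E'
import cv2
a=cv2.imread("pics/top0.png")[140:250,200:370]; cv2.imwrite("pics/topz.png",cv2.resize(a,None,fx=4.6,fy=4.6,interpolation=cv2.INTER_CUBIC))
a=cv2.imread("pics/scene0.png")[160:280,180:360]; cv2.imwrite("pics/scenez.png",cv2.resize(a,None,fx=4.4,fy=4.4,interpolation=cv2.INTER_CUBIC))
E
```

```text
(no output)
```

View pics/topz.png

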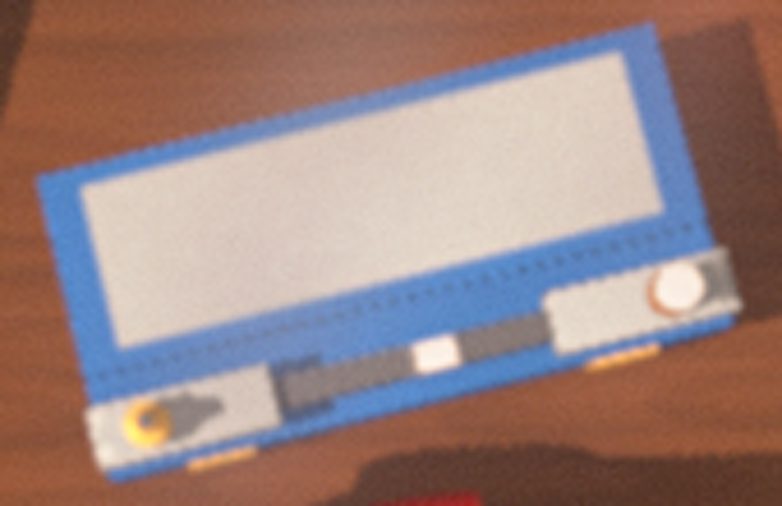

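View pics/scenez.png

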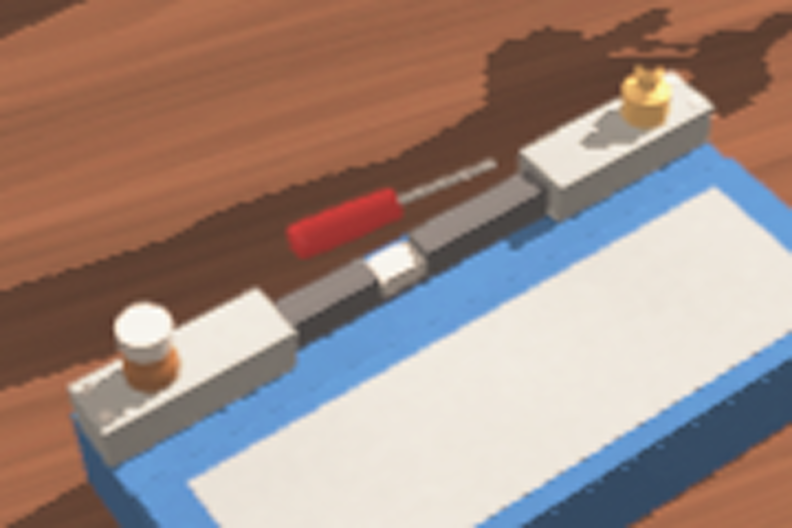

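```bash
cat > h.py <<'E'
import numpy as np
from plant import get_state, vision, r
def ray(n,u,v,z,H=420):
    m=vision.camera_model(n); f=H/2/np.tan(np.radians(m['vfov'])/2)
    T=m['world_to_cam']; R=T[:3,:3]; c=-R.T@T[:3,3]
    d=R.T@np.array([(u-m['cx'])/f,-(v-m['cy'])/f,-1]); return c+d*(z-c[2])/d[2]
E
python3 - <<'E'
from h import *
tz=lambda x,y:(200+(x+.5)/4.6-.5,140+(y+.5)/4.6-.5)
sz=lambda x,y:(180+(x+.5)/4.4-.5,160+(y+.5)/4.4-.5)
def pr(l,n,p,z): print(l,n,ray(n,*p,z).round(4))
for l,p,z in [("L",(282,388),.096),("R",(549,331),.096),("key",(436,354),.09),
 ("capL1",(87,408),.104),("capL2",(268,364),.104),("capL3",(284,424),.104),("capL4",(102,468),.104),
 ("capR1",(545,298),.104),("capR3",(559,353),.104),("capR2",(727,250),.104),("capR4",(741,307),.104)]: pr(l,"top",tz(*p),z)
for l,p,z in [("key",(392,261),.09),("capL in near",(522,153),.104),("capL in far",(558,192),.104),("capL out near",(676,72),.104),("capL out far",(713,107),.104),("capR in near",(259,291),.104),("capR in far",(297,333),.104),("capR out near",(70,387),.104),("capR out far",(110,432),.104)]: pr(l,"scene",sz(*p),z)
E
```

```text
L top [0.5145 0.0463 0.096 ]
R top [ 0.5496 -0.1415  0.096 ]
key top [ 0.536  -0.0622  0.09  ]
capL1 top [0.5036 0.1819 0.104 ]
capL2 top [0.531  0.0553 0.104 ]
capL3 top [0.4889 0.0451 0.104 ]
capL4 top [0.4617 0.1721 0.104 ]
capR1 top [ 0.572  -0.1388  0.104 ]
capR3 top [ 0.5333 -0.1471  0.104 ]
capR2 top [ 0.6023 -0.2667  0.104 ]
capR4 top [ 0.5621 -0.2746  0.104 ]
key scene [ 0.5369 -0.0625  0.09  ]
capL in near scene [0.495  0.0458 0.104 ]
capL in far scene [0.536  0.0522 0.104 ]
capL out near scene [0.466  0.1738 0.104 ]
capL out far scene [0.5062 0.1802 0.104 ]
capR in near scene [ 0.5392 -0.1499  0.104 ]
capR in far scene [ 0.5794 -0.1399  0.104 ]
capR out near scene [ 0.5653 -0.2747  0.104 ]
capR out far scene [ 0.6057 -0.2622  0.104 ]
```

```bash
cat >> h.py <<'E'
from scipy.spatial.transform import Rotation as Ro
YAW=np.radians(12.56); O=np.array([.534,-.047,0])
C=np.array([[np.cos(YAW),-np.sin(YAW),0],[np.sin(YAW),np.cos(YAW),0],[0,0,1]])
RT=Ro.from_matrix(np.column_stack([C[:,0],-C[:,1],[0,0,-1]]))
def go(lx,ly,z):
    s=get_state(); R=Ro.from_quat(s['eef_rot']); t=O+C@np.array([lx,ly,z])
    print('t',s['clock'],'local',(C.T@(s['tool_pos']-O)).round(4),'F',s['contact_force'].round(2),'op',round(s['opening'],3))
    print('shift',(R.inv().apply(t-s['tool_pos'])/.3).round(4),'turn',((R.inv()*RT).as_rotvec()/np.pi).round(4))
E
python3 -c "
from h import *
go(0,.085,.2)"
```

```text
t 0.1 local [-0.134   0.6598  0.257 ] F [ 0.03 -0.77 -0.27] op 1.002
shift [-1.2578  1.5127  0.1922] turn [0.0003 0.0005 0.2938]
```

Emit:
{"method": "play_rows", "body": {"deltas": [[[1,-0.12,0.15,0,0,0,0.06],[1,-0.25,0.3,0,0,0,0.12],[1,-0.37,0.45,0,0,0,0.18],[1,-0.5,0.6,0,0,0,0.24],[1,-0.63,0.75,0,0,0,0.29]]], "force": 20}}

```text
clock: 0.72
tool_pos: [0.3863, 0.3007, 0.2573]
eef_rot: [0.994, 0.113, -0.0, 0.001]
contact_force: [1.0, 0.4, 0.2]
opening: 0.457
```

```bash
python3 -c "
from h import *
go(0,.085,.2)"
```

```text
t 0.725 local [-0.0686  0.3715  0.2573] F [1.03 0.42 0.16] op 0.457
shift [0.2227 0.9561 0.1922] turn [0.0005 0.0003 0.0021]
```

Emit:
{"method": "play_rows", "body": {"deltas": [[[1,0.05,0.19,0,0,0,0],[1,0.09,0.38,0,0,0,0],[1,0.14,0.58,0.02,0,0,0],[1,0.18,0.77,0.08,0,0,0],[1,0.22,0.956,0.16,0,0,0]]]}}

```text
clock: 1.35
tool_pos: [0.5158, 0.0342, 0.2094]
eef_rot: [0.994, 0.113, 0.0, 0.001]
contact_force: [0.4, 0.4, 0.3]
opening: 0.002
```

```bash
python3 -c "
from h import *
go(0,.085,.15)
import cv2
cv2.imwrite('pics/top1.png',vision.snapshot('top')[:,:,::-1]);cv2.imwrite('pics/w1.png',vision.snapshot('wrist')[:,:,::-1])
cv2.imwrite('pics/s1.png',cv2.resize(vision.snapshot('scene')[120:300,150:390],None,fx=3.3,fy=3.3)[:,:,::-1])
"
```

```text
t 1.35 local [-2.000e-04  8.320e-02  2.094e-01] F [0.4  0.44 0.31] op 0.002
shift [ 0.0004 -0.0063  0.1979] turn [ 0.0005 -0.0002  0.0021]
```

View pics/w1.png

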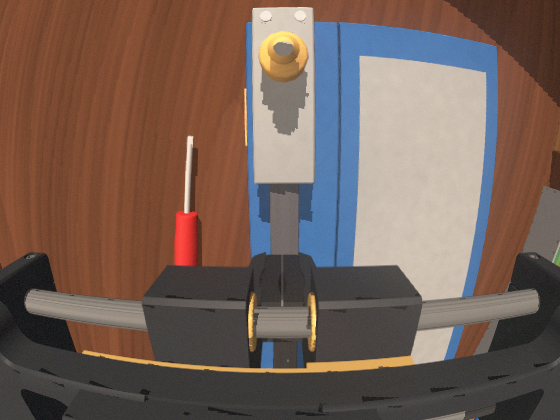

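View pics/s1.png

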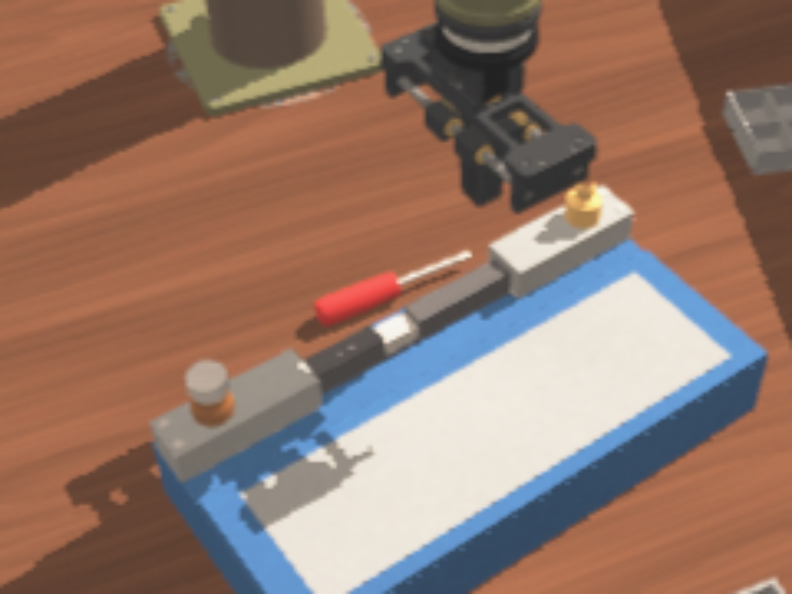

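The wrist view shows the shut fingertips near (283,290), in line with the bar centre at about x=285. The left cap's inner edge is at row 182 and the weight is at (283,55), clear of the hand. I'll descend now.

Emit:
{"method": "play_rows", "body": {"deltas": [[[1,0,-0.006,0.1,0,0,0],[1,0,-0.006,0.2,0,0,0],[1,0,-0.006,0.27,0,0,0],[1,0,-0.006,0.295,0,0,0],[1,0,-0.006,0.3,0,0,0]]]}}

```text
clock: 2.12
tool_pos: [0.5139, 0.0342, 0.1184]
eef_rot: [0.994, 0.11, -0.002, 0.001]
contact_force: [0.3, -0.7, 0.1]
opening: 0.007
```

```bash
python3 -c "
from h import *
go(0,.085,.115)"
```

```text
t 2.125 local [-0.002   0.0836  0.1184] F [ 0.33 -0.7   0.12] op 0.007
shift [ 0.0065 -0.0046  0.0114] turn [0.0008 0.0012 0.0002]
```

Emit:
{"method": "play_rows", "body": {"deltas": [[[1,0.005,-0.005,0.007,0,0,0],[1,0.005,-0.005,0.011,0,0,0],[1,0.005,-0.005,0.014,0,0,0],[1,0.005,-0.005,0.014,0,0,0]]]}}

```text
clock: 2.62
tool_pos: [0.5156, 0.0364, 0.1155]
eef_rot: [0.994, 0.11, -0.001, 0.001]
contact_force: [-2.1, 0.8, 8.5]
opening: 0.006
```

```bash
python3 -c "
from h import *
go(0,.085,.112)"
```

```text
t 2.625 local [0.0002 0.0854 0.1155] F [-2.15  0.78  8.48] op 0.006
shift [-0.0005  0.0014  0.0116] turn [0.0007 0.0006 0.0002]
```

Emit:
{"method": "play_rows", "body": {"deltas": [[[1,0,0,0.004,0,0,0],[1,0,0.02,0.004,0,0,0],[1,0,0.05,0.004,0,0,0],[1,0,0.08,0.004,0,0,0],[1,0,0.11,0.004,0,0,0]]]}}

```text
clock: 3.25
tool_pos: [0.5233, 0.007, 0.1155]
eef_rot: [0.994, 0.111, 0.0, -0.0]
contact_force: [-1.6, 6.6, 8.1]
opening: 0.008
```

```bash
python3 -c "
from h import *
go(0,-.016,.115)"
```

```text
t 3.25 local [0.0013 0.0551 0.1155] F [-1.62  6.61  8.12] op 0.008
shift [-0.0052  0.2369  0.0014] turn [-0.0003 -0.0002  0.0012]
```

Emit:
{"method": "play_rows", "body": {"deltas": [[[1,-0.004,0.025,0.004,0,0,0],[1,-0.004,0.05,0.004,0,0,0],[1,-0.004,0.075,0.004,0,0,0],[1,-0.004,0.1,0.004,0,0,0],[1,-0.004,0.12,0.004,0,0,0]]]}}

```text
clock: 3.88
tool_pos: [0.5306, -0.0252, 0.1155]
eef_rot: [0.994, 0.113, 0.001, -0.002]
contact_force: [-1.8, 7.6, 9.2]
opening: 0.006
```

```bash
python3 -c "
from h import *
go(0,-.016,.115)"
```

```text
t 3.875 local [0.0014 0.0221 0.1155] F [-1.81  7.6   9.18] op 0.006
shift [-0.0056  0.1268  0.001 ] turn [-0.0014 -0.001   0.002 ]
```

Emit:
{"method": "play_rows", "body": {"deltas": [[[1,-0.005,0.025,0.004,0,0,0],[1,-0.005,0.05,0.004,0,0,0],[1,-0.005,0.075,0.004,0,0,0],[1,-0.005,0.1,0.004,0,0,0],[1,-0.005,0.115,0.004,0,0,0]]]}}

```text
clock: 4.5
tool_pos: [0.5371, -0.0594, 0.1145]
eef_rot: [0.994, 0.113, 0.002, -0.002]
contact_force: [-0.0, -0.8, 0.6]
opening: 0.006
```

```bash
python3 -c "
from h import *
go(0,-.016,.115)
import cv2
cv2.imwrite('pics/t2.png',cv2.resize(vision.snapshot('top')[140:250,200:370],None,fx=4,fy=4)[:,:,::-1])
cv2.imwrite('pics/s2.png',cv2.resize(vision.snapshot('scene')[120:300,150:390],None,fx=3.3,fy=3.3)[:,:,::-1])
"
```

```text
t 4.5 local [ 0.0004 -0.0127  0.1145] F [-0.02 -0.75  0.59] op 0.006
shift [-0.0013  0.0109 -0.0016] turn [-0.0014 -0.0012  0.002 ]
```

View pics/s2.png

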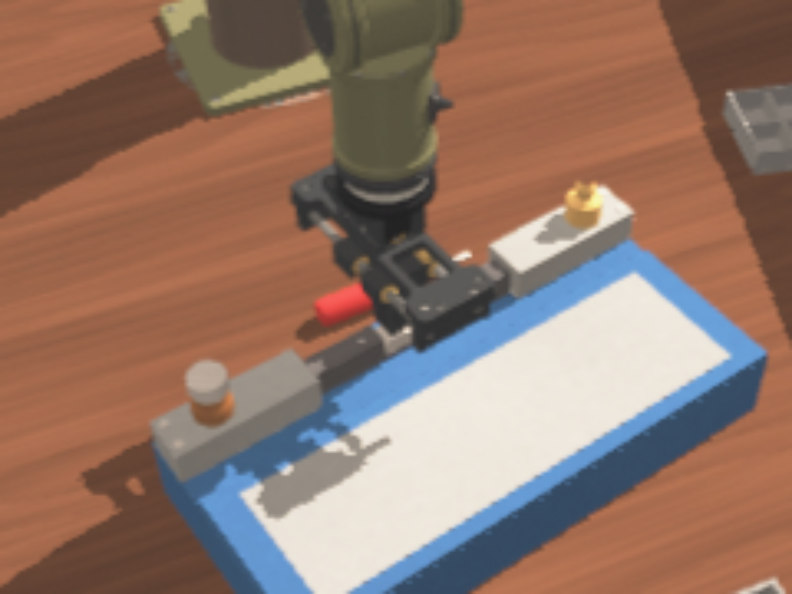

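The force and the 1 mm drop show the finger is over the notch. The scene view shows it at the bright key near (390,335), and the lid is still shut. I'll centre it and press.

Emit:
{"method": "play_rows", "body": {"deltas": [[[1,-0.001,0.011,0,0,0,0],[1,-0.001,0.011,0.01,0,0,0],[1,-0.001,0.011,0.016,0,0,0],[1,-0.001,0.011,0.022,0,0,0],[1,-0.001,0.011,0.028,0,0,0]]]}}

```text
clock: 5.22
tool_pos: [0.5372, -0.0636, 0.1059]
eef_rot: [0.994, 0.112, 0.001, -0.002]
contact_force: [-1.7, -0.1, 5.7]
opening: 0.004
```

```bash
python3 -c "
from h import *
go(0,-.016,.0995)"
```

```text
t 5.225 local [-0.0005 -0.0169  0.1059] F [-1.74 -0.08  5.69] op 0.004
shift [ 0.0016 -0.003   0.0215] turn [-0.0011 -0.0009  0.0015]
```

Emit:
{"method": "play_rows", "body": {"deltas": [[[1,0.001,-0.002,0.01,0,0,0],[1,0.001,-0.002,0.016,0,0,0],[1,0.001,-0.002,0.022,0,0,0],[1,0.001,-0.002,0.026,0,0,0],[1,0.001,-0.002,0.028,0,0,0]]]}}

```text
clock: 5.85
tool_pos: [0.5373, -0.0637, 0.1002]
eef_rot: [0.994, 0.111, 0.002, -0.001]
contact_force: [-6.8, -0.7, 33.4]
opening: 0.005
```

```bash
python3 -c "
from h import *
go(0,-.016,.0995)"
```

```text
t 5.85 local [-0.0005 -0.017   0.1002] F [-6.78 -0.73 33.44] op 0.005
shift [ 0.0015 -0.0033  0.0024] turn [-0.0006 -0.0011  0.0013]
```

The key has bottomed out: 33 N at tip height 81 mm. I'll hold for one row, then lift away.

Emit:
{"method": "play_rows", "body": {"deltas": [[[1,0,0,0,0,0,0],[1,0,0,-0.03,0,0,0],[1,0,0,-0.12,0,0,0],[1,0,0,-0.3,0,0,0],[1,0,0,-0.45,0,0,0]]]}}

```text
clock: 6.48
tool_pos: [0.537, -0.0638, 0.2369]
eef_rot: [0.994, 0.112, 0.002, -0.001]
contact_force: [0.3, -0.2, -0.4]
opening: 0.001
```

Emit:
{"method": "play_rows", "body": {"deltas": [[[1,-0.15,0,-0.1,0,0,0],[1,-0.3,0,-0.2,0,0,0],[1,-0.4,0,-0.2,0,0,0],[1,-0.4,0,-0.2,0,0,0],[1,-0.4,0,-0.2,0,0,0]]]}}

```text
clock: 7.1
tool_pos: [0.4209, -0.0902, 0.2965]
eef_rot: [0.994, 0.112, 0.002, -0.001]
contact_force: [0.6, 0.8, 0.3]
opening: 0.001
```

```bash
python3 -c "
from h import *
go(0,-.016,.2)
import cv2
cv2.imwrite('pics/t3.png',vision.snapshot('top')[:,:,::-1])
cv2.imwrite('pics/s3.png',cv2.resize(vision.snapshot('scene')[120:300,150:390],None,fx=3.3,fy=3.3)[:,:,::-1])
"
```

```text
t 7.1 local [-0.1198 -0.0176  0.2965] F [0.64 0.82 0.3 ] op 0.001
shift [ 0.3977 -0.0027  0.3236] turn [-0.0007 -0.0016  0.0016]
```

View pics/s3.png

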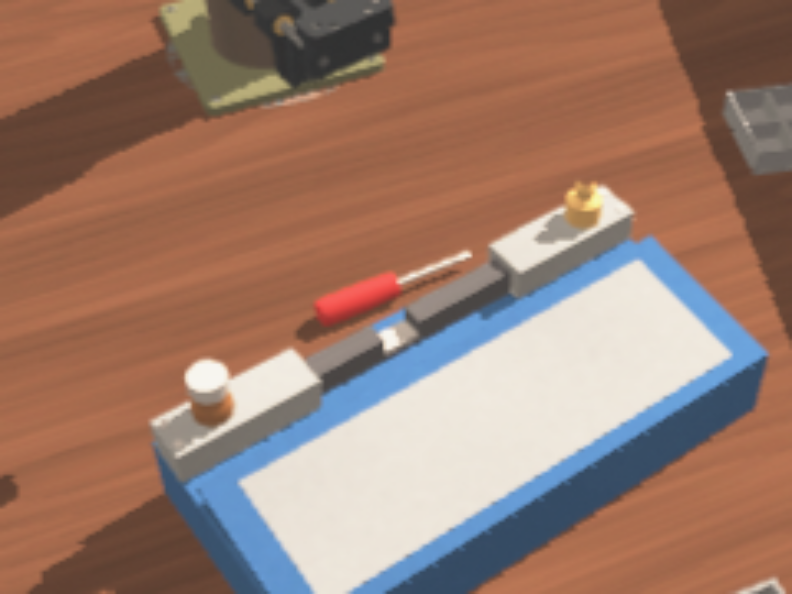

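View pics/t3.png

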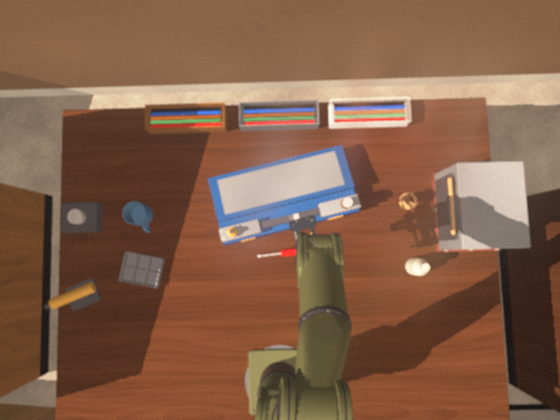

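The scene view shows the key sunk at (395,338) and the lid's near edge raised: the panel corner moved from (635,275) to (640,262), about 4 raw pixels or roughly 20 mm. The other things look unmoved and the hand is clear.

```bash
python3 -c "
from h import *
print(r.finish_job())"
```

```text
the job is handed in; nothing more can be done
None
```

I pressed the key fully down, the lid came up a crack, and I handed the job in at about 7 s. The hand-in reports no verdict.

- **Sweep:** I set the shut fingertips on the bar at about y = +85 mm in the case's frame, with about 8 N. I slid them right until the force dropped to nearly zero and the tip sank 1 mm at y ≈ -13 mm. That agrees with where the cameras put the notch, at y ≈ -16 mm.
- **Press:** I pushed the key until it bottomed out with 33 N at a tip height of about 81 mm, the stated fully-down height. Then I lifted and backed the hand clear.
- **Last checks:** The scene picture shows the key sunk in its notch and the lid's near edge about 20 mm higher. That rise is a rough estimate from about 4 pixels of movement. The weight, jar, pick and other things look unmoved by eye, and the force reading was back to noise (under 1 N).

No check failed or disagreed. I did not measure the lid's tilt angle directly or compute how far the other things had shifted.

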